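# Load the square blank into the press shuttle

## Task

Take the square blank from the sloping rack and seat it flat on the bottom of the square cavity of the die on the press's pulled-out shuttle, without letting it fall. Then, with the blank seated, slide the shuttle fully home under the press. Leave the other two blanks in the rack and do not disturb the other things on the bench.

Things in the scene. Friction and masses are not known exactly. Their poses are not given: they have to be found in the camera images.
- blank_square: The square blank: plain aluminium, 44 x 44 x 14 mm, 75 g, lying on the sloping rack in one of its three places. Origin: centre of its underside; z is the normal of its flat faces (out of the rack), x runs up the rack's slope and y across it at the start.
- blank_round: The round blank: plain aluminium disc, 44 mm across, 14 mm thick, also on the rack. Origin: centre of its underside; z is the normal of its flat faces (out of the rack), x runs up the rack's slope and y across it at the start.
- blank_oblong: The oblong blank: plain aluminium, 44 mm (its x, up the slope) x 30 mm (its y) x 14 mm, also on the rack. Origin: centre of its underside; z is the normal of its flat faces (out of the rack), x runs up the rack's slope and y across it at the start.
- rack: Fixed rack with a black plate, 260 mm wide (y), sloping up at 32 degrees away from its front (-x) side, which faces the robot. Blanks lie flat on it against an 8 mm high ledge at its foot, at y = -80, 0 and +80 mm in any order. The plate's upper face is 35 mm above the table at the ledge, 93 mm at its top. Origin: table level, under the middle.
- press: Fixed grey bench press on the robot's left; the shuttle comes out of its front (-x). Origin: table level, below the ram axis. Base 170 mm wide (y), x = -260 to 105 mm, 20 mm high; two rails beside the shuttle, 34 mm high. Head 150 mm wide, x = -45 to 105 mm, underside at 118 mm, two punches down to 94 mm; cylinder top at 330 mm.
- shuttle (a joint): How far the shuttle is pulled out of the press, in m: 0 is fully home, at most 0.15. It slides along the press's x axis and needs about 3 N. It carries a steel die plate (74 mm in x, 146 mm in y, top face 55 mm above the table) with a square and a round cavity, and an upright push plate at its front end.
- cavity_square (a point): Centre of the floor of the square cavity in the die plate: 47 x 47 mm, 6 mm deep, sides along x and y, floor 49 mm above the table; the seated blank stands 8 mm proud of the die. Moves with the shuttle; axes as the press's (x points into the press).
- cavity_round (a point): Centre of the floor of the round cavity, 47 mm across, 6 mm deep, 72 mm beside the square one. Axes as the press's.
- push_plate (a point): Middle of the top edge of the outer (front) face of the shuttle's upright push plate: 120 mm wide (y), 8 mm thick, from 35 to 95 mm above the table, its outer face 100 mm in front of the cavities' centre line. Push it along +x of this frame.
- case: Bystander: a black mini-computer case, 150 x 120 x 36 mm. Origin: centre of its underside.
- fan_a: Bystander: a black cooling fan, 60 x 60 x 23 mm. Origin: centre of its underside.
- fan_b: Bystander: a second black cooling fan, 60 x 60 x 23 mm. Origin: centre of its underside.
- driver: Bystander: a torque screwdriver lying on its rest, 200 mm long along its x axis, 28 mm high. Origin: centre of its underside.
- tape: Bystander: a flat paper-coloured tape roll, 76 mm across, 20 mm high. Origin: centre of its underside.
- jar: Bystander: a clear jar with a white cap, 48 mm across, 60 mm high. Origin: centre of its underside.
- heatsink: Bystander: a small dark finned heat sink, 40 x 40 x 24 mm. Origin: centre of its underside.
Things that resemble listed ones, but are neither listed nor needed, are in the scene too. What is shaped like the blank_square but green, turquoise or yellow is not meant.

How it is judged:
On the way, in this order (a step that is already met when the one before it is completed fails the run):
1. the square blank is seated in the square cavity while the shuttle is still pulled out (horizontal distance between blank_square and cavity_square below 0.003 m and z of blank_square in the frame of cavity_square between -0.002 and 0.002 m and angle between blank_square's own z axis and vertical below 0.05 rad and value of joint shuttle above 0.08 m), for 0.2 s.
2. the shuttle is fully home (value of joint shuttle below 0.005 m), for 0.2 s.
At the end, for the whole second after the job is handed in: The square blank lies flat on the floor of the square cavity (centre within 3 mm, height within 2 mm, tilt under 0.05 rad), at rest and released, and the shuttle is home (within 5 mm); the other blanks and things were left where they were (horizontal distance between blank_square and cavity_square below 0.003 m and z of blank_square in the frame of cavity_square between -0.002 and 0.002 m and angle between blank_square's own z axis and vertical below 0.05 rad and value of joint shuttle below 0.005 m and linear speed of blank_square below 0.02 m/s); the robot touches nothing.
It fails at once if the square blank falls freely (faster than 0.7 m/s with the fingers off it: a drop of some 25 mm) (linear speed of blank_square above 0.7 m/s and contact force between the fingers and blank_square below 0.05 N).
It fails at once if one of the other blanks is moved more than 15 mm (distance of any of blank_round, blank_oblong from where it was at the start of the episode above 0.015 m).
It fails at once if a bystander is moved more than 30 mm (distance of any of case, fan_a, fan_b, driver, tape, jar, heatsink from where it was at the start of the episode above 0.03 m).
It also fails if it takes over 50 s, if anything falls off the work surface, if the arm or the gripper's body presses on something with over 40 N, if the wrist force passes 120 N, or if a joint passes its speed limit or range.

## Robot

A 6-joint arm with a two-finger parallel gripper is mounted at the origin on the work surface. World frame = base frame: x ahead of the robot, y to its left, z up, the work surface at z = 0. Lengths are in m, angles in rad, forces in N, time in s.
With the tool pointing down it reaches from about 0.35 to 0.925 m from the base axis. Payload 6.4 kg.
Tool frame: the origin (TCP) lies between the finger pads; the fingertips stand robot.tips_ahead ahead of it and the grasp point (between the pads) lies 3 mm ahead of it (robot.tips_ahead is the distance from the TCP to the fingertips, in m); z points along the fingers, y is the line along which they close (so a half turn about z gives the same grasp; the last joint's range is limited). The gripper opens to 94 mm and grips with 3 to 60 N. Pads are 16 mm wide; open, the fingers measure 119 mm over their backs; the gripper's body (75 mm by 177 mm) begins 78 mm behind the grasp point.
Start: joints at [0.959, 0.245, 1.558, -0, 1.339, -0.174], TCP at [0.276, 0.589, 0.227] pointing down, gripper open.
Joint ranges: [-3.13, 3.13], [-1.02, 2.26], [0.13, 2.54], [-0.95, 4.09], [0.21, 2.88], [-2.74, 2.74]. Speed limits (rad/s): [2.57, 2.57, 3.14, 3.14, 3.14, 3.14].

## Interface

Orientations are given as a unit quaternion [x, y, z, w].
In Python, from plant import robot, camera, ticket gives the robot as it stands. The module is installed in compiled form; this text tells all that it offers.
- The arm moves only by the tool play_rows, never from a script. Its argument "moves" is one flat list of numbers, 4 for each row, row after row: the shift along the tool's x, y, z normalised to -1 to 1, where 1 is 20 cm, then the turn about the tool's z normalised to -1 to 1, where 1 is 90 degrees. In form: [tx, ty, tz, roll, tx, ty, tz, roll, ...]. A call has exactly 5 rows; each row is the pose to reach, as a shift and turn from the pose commanded when the call began, along the tool's axes at that moment; what a row does not reach only later rows make up. A row lasts 1/8 s, in which the tool goes at most 62.5 mm and 10.7 degrees, less where a joint would pass 70% of its speed; a pose out of reach is approached as far as the arm can. A call with a number of a shift or a turn outside -1 to 1 is refused whole. A call with a gripper value outside its range is refused whole. "gripper" is the opening, from -1 (shut) to 1 (fully open), set as the call begins (left out, the last holds). The fingers move at their own pace and stop on an object; "squeeze" is the grip in N (left out, the last holds). Time passes only in rows, so rows that repeat a pose let the fingers close, or fill a call up. It gives the time, the measured TCP pose, the force, the opening and the grip force at its end, in the units of the state.
- robot.sense(): the state, without advancing time (a new reading comes with each control period).
- camera(name): name is "scene" or "top" or "wrist"; returns a dict with "pixels" (420x560x3 uint8, blue, green, red), "mtx" (3x3 intrinsics, pixels), "R" (3x3) and "t" (3): a world point X has camera coordinates R X + t. Camera axes: x right, y down, z forward; pixel columns grow to the right and rows downward; lengths in m; the calibration is good to about 2 mm. The wrist camera is an equidistant fisheye: a pixel r from the principal point sees the ray r / f radians off the axis. A picture is of the moment at which its call begins. There is no depth.
- ticket.close_job(): hands the job in; it is judged then, once.
The state is a dict: "clock": time; "joints": joint angles; "qvel": joint speeds; "joint_efforts": joint torques, N m; "position": TCP position; "ee_rot": TCP orientation; "ft_force": force on the tool from outside, world axes, zero at the start; "wrist_torque": the same for the moment, N m; "grip_width": finger opening in m; "gripper_force": force on a finger pad.
Only numpy, scipy, OpenCV 4.12 (cv2) and the standard library are available. Lean on these libraries where they do the work, as an engineer would, in place of code of your own. Each camera call takes 0.05 s, during which the arm holds its last target. There are 200 camera calls.

## Working session

There is one attempt and no reset: what is moved stays moved. The work goes in short steps, Python scripts to look and compute and a tool call to move; the robot and the scene stay as the last step left them, time stands still between calls to the robot, and variables do not carry over. Pictures are saved under pics/ and viewed, at most 10 in all, crops included, and the job is handed in when it is done.

Besides the shell and the picture viewer there is one more tool, called after ">>>" by a JSON object that holds its "api" and its "payload", one argument or row to a line. play_rows: Moves the arm, as the interface text tells. Its arguments: {"type":"object","properties":{"moves":{"type":"array","items":{"type":"number"}},"gripper":{"type":"number"},"squeeze":{"type":"number"}},"required":["moves"]}

```bash
mkdir -p pics
python3 - <<'E'
from plant import robot,camera
import cv2,numpy as np
print(robot.sense(), robot.tips_ahead)
for n in("scene","top"):
    c=camera(n);cv2.imwrite(f"pics/{n}1.png",c["pixels"]);np.savez(f"{n}1.npz",**c)
    print(n,c["mtx"].tolist(),c["R"].round(4).tolist(),c["t"].round(4).tolist())
E
```

```text
{'clock': 0.0, 'joints': array([ 9.58897227e-01,  2.45777267e-01,  1.55899733e+00, -3.64303981e-05,
        1.33871448e+00, -1.74111608e-01]), 'qvel': array([-0.00070721,  0.00014643, -0.0024152 ,  0.00183363, -0.00024478,
       -0.00056201]), 'joint_efforts': array([-5.19931091e-04, -4.15836239e+01, -3.14603949e+01,  6.85175811e-02,
        3.31858476e-02, -9.67833353e-05]), 'position': array([0.27524168, 0.58822903, 0.22637784]), 'ee_rot': array([ 2.17145696e-01,  9.76138744e-01, -8.82711129e-04, -3.46762173e-04]), 'ft_force': array([-0.34434294,  0.48989172,  0.39725098]), 'wrist_torque': array([-0.05796677, -0.01908742,  0.03638706]), 'gripper_force': 0.0, 'grip_width': 0.09438252338235215} 0.022
scene [[393.2671262093764, 0.0, 288.6761426586817], [0.0, 393.2671262093764, 208.0733156192651], [0.0, 0.0, 1.0]] [[0.0935, 0.9955, -0.0168], [0.8184, -0.0865, -0.5681], [-0.5669, 0.0394, -0.8228]] [-0.0267, -0.3833, 1.6253]
top [[508.53924499092545, 0.0, 286.10882200015476], [0.0, 508.53924499092545, 214.5569600656405], [0.0, 0.0, 1.0]] [[-0.0861, -0.9963, 0.0016], [-0.9743, 0.0839, -0.209], [0.2081, -0.0196, -0.9779]] [0.0285, 0.5394, 1.2277]
```

View pics/scene1.png

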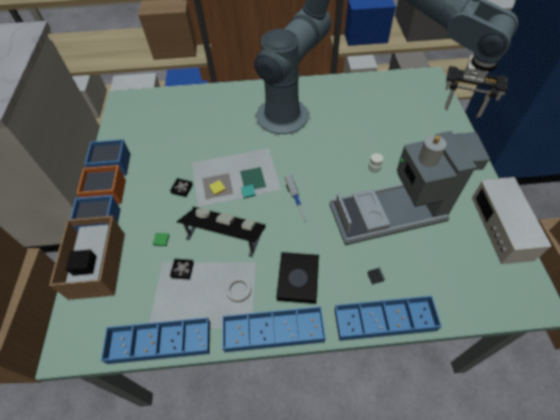

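View pics/top1.png

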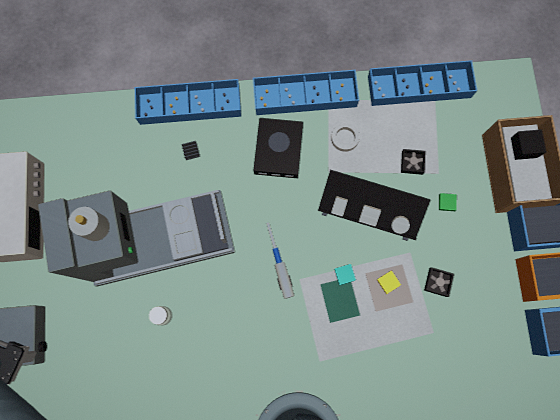

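The scene shows the press on the left, with its shuttle out toward the rack. The top view shows the three blanks at about (340,207), (370,215) and (400,225), with the die near (183,228). Next I'll enlarge both areas and measure them coarsely.

```bash
cat > h.py <<'E'
import numpy as np,cv2
from scipy.spatial.transform import Rotation as Rn
def ray(c,px):
    px=np.atleast_2d(np.float64(px));K=c["mtx"]
    d=np.c_[(px[:,0]-K[0,2])/K[0,0],(px[:,1]-K[1,2])/K[1,1],np.ones(len(px))]
    if c.get("fish") is not None:
        r=np.hypot(d[:,0],d[:,1]);s=np.where(r>1e-9,np.sin(r)/np.maximum(r,1e-9),1)
        d=np.c_[d[:,0]*s,d[:,1]*s,np.cos(r)]
    return -c["R"].T@c["t"], d@c["R"]
def onplane(c,px,z=0,p=None,n=(0,0,1)):
    o,d=ray(c,px);n=np.array(n);p=np.array([0,0,z]) if p is None else p
    return o+d*(((p-o)@n)/(d@n))[:,None]
def proj(c,X):
    Y=np.atleast_2d(X)@c["R"].T+c["t"];K=c["mtx"]
    if c.get("fish") is not None:
        r=np.hypot(Y[:,0],Y[:,1]);th=np.arctan2(r,Y[:,2]);s=th/np.maximum(r,1e-9)
        u=Y[:,:2]*s[:,None]
    else:u=Y[:,:2]/Y[:,2:]
    return np.c_[u[:,0]*K[0,0]+K[0,2],u[:,1]*K[1,1]+K[1,2]]
E
python3 - <<'E'
from h import *
c=dict(np.load("top1.npz"));im=c["pixels"]
a=cv2.resize(im[160:250,310:440],None,fx=4,fy=4,interpolation=2)
b=cv2.resize(im[180:290,90:245],None,fx=4,fy=4,interpolation=2)
o=np.zeros((a.shape[0]+0,0,3),np.uint8)
cv2.imwrite("pics/crop1.png",cv2.resize(np.vstack([cv2.copyMakeBorder(a,0,0,0,100,0),b]),None,fx=.74,fy=.74))
g=im[:,:,:].astype(int)
m=((g.min(2)>110)).astype(np.uint8);m[:160]=0;m[245:]=0;m[:,:315]=0;m[:,435:]=0
n,l,s,ce=cv2.connectedComponentsWithStats(m)
for i in range(1,n):
    if s[i,4]>60:
        print(s[i],ce[i],cv2.minAreaRect(np.argwhere(l==i)[:,::-1].astype(np.float32)),onplane(c,ce[i],.0585))
m=((g.max(2)<60)).astype(np.uint8);m[:160]=0;m[245:]=0;m[:,:310]=0;m[:,440:]=0
r=cv2.minAreaRect(np.argwhere(m)[:,::-1].astype(np.float32));print(r);print(onplane(c,cv2.boxPoints(r),.064))
E
```

```text
[ 315  160  120   85 5310] [373.15404896 201.97514124] ((374.5, 202.0), (84.0, 119.0), 90.0) [[ 0.55308502 -0.24077847  0.0585    ]]
[407 160  16   9  62] [414.09677419 163.14516129] ((414.5, 164.0), (8.0, 15.0), 90.0) [[ 0.64631518 -0.35859263  0.0585    ]]
[331 196  17  20 213] [339.08450704 205.93896714] ((339.0500183105469, 205.85000610351562), (12.016654968261719, 17.39252471923828), 18.434947967529297) [[ 0.55023471 -0.15352379  0.0585    ]]
[359 205  22  21 315] [369.5968254  215.20634921] ((369.60003662109375, 215.1999969482422), (17.708751678466797, 17.708751678466797), 18.43494987487793) [[ 0.51976751 -0.22765424  0.0585    ]]
[392 216  18  18 243] [400.28806584 224.63374486] ((400.1000671386719, 224.7000274658203), (16.54690170288086, 17.441329956054688), 63.43495178222656) [[ 0.48908575 -0.30161785  0.0585    ]]
((384.04779052734375, 190.5633544921875), (115.88040924072266, 81.77186584472656), 16.955312728881836)
[[ 0.53630211 -0.09484134  0.064     ]
 [ 0.73809888 -0.17715083  0.064     ]
 [ 0.62265603 -0.45034641  0.064     ]
 [ 0.4273717  -0.36027621  0.064     ]]
```

View pics/crop1.png

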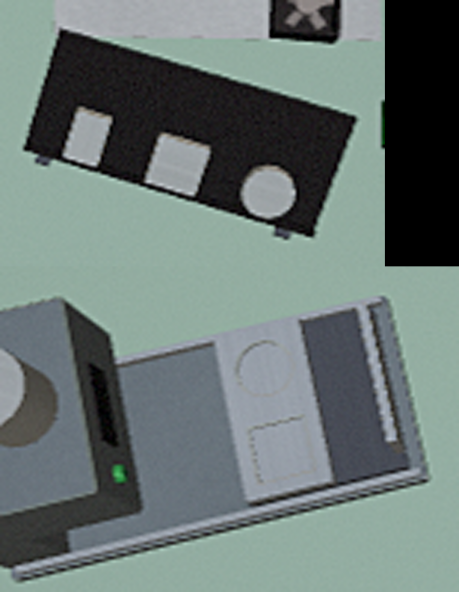

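```bash
cat >> h.py <<'E'
def plan(s,pos=None,ydir=None):
    """shift (tool units), roll units to reach TCP pos with tool y along +-ydir"""
    R=Rn.from_quat(s["ee_rot"]).as_matrix()
    sh=R.T@(np.array(pos)-s["position"])/.2
    o=[sh.round(4)]
    if ydir is not None:
        y=R.T@np.array([*ydir,0.]);a=np.degrees(np.arctan2(-y[0],y[1]));a=(a+90)%180-90
        o.append(round(a/90,4))
    return o
E
python3 - <<'E'
from h import *
from plant import robot
c=dict(np.load("top1.npz"))
f=lambda x,y:(90+x/2.96,180+(y-266)/2.96)
D=onplane(c,[f(215,345),f(298,318),f(332,482),f(247,503)],.055);print(D)
print(onplane(c,[f(290,452)],.055))
ax=(D[0]-D[1]+D[3]-D[2]);ay=(D[0]-D[3]+D[1]-D[2]);print(ax/2,ay/2,np.degrees(np.arctan2(ax[1],ax[0])),np.degrees(np.arctan2(ay[1],ay[0])))
print(onplane(c,[(83,222)],.33),onplane(c,[f(65,298),f(140,515)],.2),onplane(c,[(159,315)],.06))
s=robot.sense();print(Rn.from_quat(s["ee_rot"]).as_matrix().round(3))
E
```

```text
[[0.58746884 0.29242566 0.055     ]
 [0.60520255 0.22043175 0.055     ]
 [0.46074955 0.19863656 0.055     ]
 [0.44916427 0.27054099 0.055     ]]
[[0.48927205 0.23264554 0.055     ]]
[-0.01465949  0.07194917  0.        ] [0.14137879 0.02183993 0.        ] 101.51626367305742 8.781531772402898
[[0.50112022 0.38741271 0.33      ]] [[0.59783164 0.37230246 0.2       ]
 [0.42669534 0.31946475 0.2       ]] [[0.31819648 0.30960149 0.06      ]]
[[-0.906  0.424 -0.001]
 [ 0.424  0.906 -0.001]
 [ 0.    -0.002 -1.   ]]
```

>>> {"api": "play_rows", "payload": {
  "moves": [0,0,-0.3,0,-0.1,-0.22,-0.4,0,-0.23,-0.5,-0.4,0,-0.37,-0.8,-0.4,0,-0.5,-1,-0.4,0]
}}

```text
clock: 0.72
position: [0.2807, 0.3632, 0.307]
ee_rot: [0.217, 0.976, -0.0, -0.0]
ft_force: [1.7, -0.0, 0.4]
grip_width: 0.0938
gripper_force: 0.0
```

Run:
```python
from h import *
from plant import robot
s=robot.sense();print(s["position"],s["joints"],plan(s,(.45,.22,.28),(np.cos(.19),np.sin(.19))))
```

```text
[0.28069592 0.36319377 0.30698891] [ 6.65140362e-01 -2.81247876e-01  1.93264661e+00 -2.53388671e-04
  1.49055663e+00 -4.68370030e-01] [array([-1.0701, -0.2901,  0.1351]), np.float64(0.6007)]
```

>>> {"api": "play_rows", "payload": {
  "moves": [-0.15,-0.1,0,0.118,-0.4,-0.2,0.1,0.236,-0.65,-0.29,0.13,0.354,-0.9,-0.29,0.13,0.472,-1,-0.29,0.13,0.59],
  "gripper": 0.3
}}

```text
clock: 1.35
position: [0.4394, 0.2262, 0.2808]
ee_rot: [0.634, 0.773, -0.0, -0.0]
ft_force: [-1.4, -0.4, 0.2]
grip_width: 0.0608
gripper_force: 0.0
```

Run:
```python
from h import *
from plant import robot,camera
c=camera("wrist");s=robot.sense();np.savez("w1.npz",**c)
print(s["position"],s["joints"],s["grip_width"]);R=Rn.from_quat(s["ee_rot"]).as_matrix();print(R.round(3))
print(c["mtx"],"campos tool",R.T@(-c["R"].T@c["t"]-s["position"]),(c["R"]@R).round(3))
cv2.imwrite("pics/w1.png",c["pixels"])
```

```text
[0.44041307 0.22581594 0.28086981] [ 2.44715617e-01 -1.69996696e-01  1.88697063e+00 -8.43826018e-04
  1.42488064e+00  5.18851105e-02] 0.061085959498358926
[[-0.192  0.981 -0.   ]
 [ 0.981  0.192 -0.001]
 [-0.001 -0.    -1.   ]]
[[325.1922621    0.         279.57011638]
 [  0.         325.1922621  211.56830799]
 [  0.           0.           1.        ]] campos tool [ 0.06702245 -0.00129    -0.15781132] [[ 0.004  1.     0.001]
 [-0.973  0.004 -0.232]
 [-0.232  0.     0.973]]
```

View pics/w1.png

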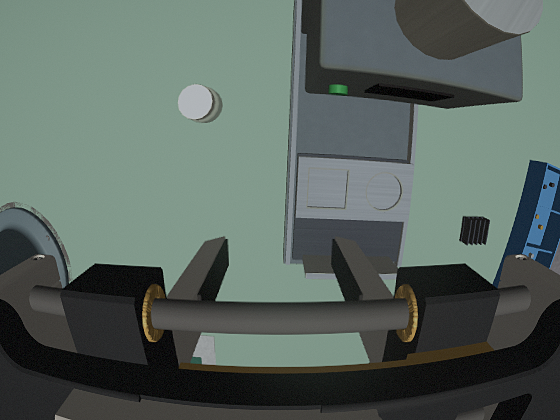

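The wrist view shows the die with its square cavity at about x 307–348, y 170–208, and the round one at (386,192). Now I'll extract the edges and cast them onto the die's top plane.

```bash
cat >> h.py <<'E'
def segs(c,roi,z,minlen=.02,k=1):
    x0,y0,x1,y1=roi;g=cv2.cvtColor(c["pixels"],cv2.COLOR_BGR2GRAY)[y0:y1,x0:x1]
    L=cv2.createLineSegmentDetector(1).detect(g)[0].reshape(-1,4)+[x0,y0,x0,y0]
    out=[]
    for s in L:
        P=onplane(c,s.reshape(2,2),z);d=P[1]-P[0]
        if np.hypot(*d[:2])>minlen: out.append((s.round(1),P[0][:2],P[1][:2],np.degrees(np.arctan2(d[1],d[0]))%180,np.hypot(*d[:2])))
    return out
E
python3 - <<'E'
from h import *
c=dict(np.load("w1.npz"));c["fish"]=1
np.set_printoptions(precision=4,suppress=True)
for s in segs(c,(285,140,425,235),.055,.015): print(*s)
E
```

```text
[296.9 217.2 401.9 221.2] [0.466  0.1984] [0.6004 0.2194] 8.893362181212238 0.1359558894206437
[411.9 163.3 298.  155.6] [0.5938 0.2942] [0.452  0.2719] 8.945755273988254 0.14348610833117767
[411.6 140.5 409.9 161.9] [0.5864 0.3218] [0.5906 0.2952] 98.96591420323169 0.02686655517985014
[298.5 156.9 295.4 215.7] [0.4528 0.2705] [0.4639 0.1999] 98.91333719849489 0.0714480075093048
[403.4 221.7 401.6 233.3] [0.6028 0.2192] [0.6049 0.2038] 97.75932486874876 0.01555848584310459
[397.9 199.5 399.3 182. ] [0.5869 0.2457] [0.5828 0.2676] 100.66010622901204 0.022257353969658198
[285.2 196.9 287.2 140.6] [0.4471 0.2203] [0.436  0.2867] 99.48650130927714 0.06731821378061875
[291.7 233.2 295.9 140.6] [0.464  0.1772] [0.4459 0.2888] 99.18370524435383 0.11303697480445364
[290.8 140.6 286.5 233.2] [0.4401 0.2876] [0.4577 0.1759] 98.96980076733705 0.11300686064250735
[397.  175.6 402.  186.8] [0.5777 0.2747] [0.5881 0.2624] 130.24882272981324 0.016014975903846148
[400.5 199.2 390.7 209.5] [0.5903 0.2467] [0.5808 0.2313] 58.419669675909546 0.018104792948017052
[298.1 151.6 404.4 158.7] [0.4512 0.2765] [0.5822 0.2974] 9.03953645181541 0.1327028042938748
[374.3 207.2 386.9 207.8] [0.5584 0.2298] [0.5751 0.2323] 8.4871991374434 0.016880530844518293
[348.6 170.6 345.3 208.1] [0.5154 0.2671] [0.5222 0.2212] 98.39209363154968 0.04633367719790274
[343.6 204.4 346.  170.7] [0.5189 0.2253] [0.5123 0.2663] 99.1961819059614 0.04150751123549902
[389.5 209.3 376.9 210.1] [0.579  0.2312] [0.5629 0.2268] 15.096767371821983 0.016772923726483792
[406.5 158.1 407.6 140.6] [0.5848 0.2988] [0.5811 0.3203] 99.7148229032246 0.021858732809063093
[343.1 208.8 308.1 207.4] [0.5197 0.2199] [0.4769 0.213 ] 9.078955051711716 0.04338768575035748
[308.1 205.  341.9 206.3] [0.4762 0.2159] [0.5174 0.2226] 9.259190360994204 0.0417340107115442
```

>>> {"api": "play_rows", "payload": {
  "moves": [-0.28,0,0,-0.118,-0.56,0,0.05,-0.236,-0.84,0,0.1,-0.354,-1,0.1,0.15,-0.472,-1,0.2,0.2,-0.59]
}}

```text
clock: 2.02
position: [0.5183, 0.0383, 0.2409]
ee_rot: [0.244, 0.97, -0.0, -0.0]
ft_force: [0.5, 0.1, 0.2]
grip_width: 0.061
gripper_force: 0.0
```

Run:
```python
from h import *
from plant import robot
s=robot.sense();a=np.radians(67.6);print(s["position"],plan(s,(.52,-.228,.2),(np.cos(a),np.sin(a))))
```

```text
[0.51827805 0.03833351 0.24085484] [array([-0.6367, -1.1696,  0.2045]), np.float64(-0.0643)]
```

>>> {"api": "play_rows", "payload": {
  "moves": [-0.15,-0.24,0.05,-0.06,-0.3,-0.48,0.1,-0.064,-0.45,-0.72,0.15,-0.064,-0.64,-0.95,0.2,-0.064,-0.64,-1,0.2,-0.064]
}}

```text
clock: 2.65
position: [0.5346, -0.1986, 0.2001]
ee_rot: [0.197, 0.98, 0.0, -0.001]
ft_force: [-0.7, 0.3, 0.3]
grip_width: 0.0608
gripper_force: 0.0
```

Run:
```python
from h import *
from plant import robot,camera
s=robot.sense();c=camera("wrist");np.savez("w2.npz",**c)
cv2.imwrite("pics/w2.png",c["pixels"]);c["fish"]=1
print(s["position"],proj(c,[[.520,-.228,.0585]]))
```

```text
[ 0.53456401 -0.19862269  0.20013733] [[245.66077755 204.82838946]]
```

View pics/w2.png

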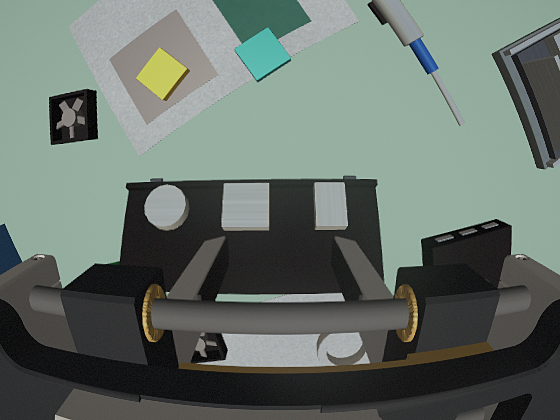

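The square blank is centred at about (245,206), round at (166,207) and oblong at (331,205). Now for the square's exact pose.

Run:
```python
from h import *
np.set_printoptions(precision=4,suppress=True)
c=dict(np.load("w2.npz"));c["fish"]=1
im=c["pixels"];g=cv2.cvtColor(im,cv2.COLOR_BGR2GRAY)
print(g[170:240:3,246]);print(g[206,212:280:2])
a=np.radians(-22.4)
for it in range(2):
    n=np.array([-np.sin(np.radians(32))*np.cos(a),-np.sin(np.radians(32))*np.sin(a),np.cos(np.radians(32))])
    for x0,x1 in((215,278),):
        m=np.zeros_like(g);m[176:240,x0:x1]=(g[176:240,x0:x1]>95)
        n_,l,s,ce=cv2.connectedComponentsWithStats(m);i=1+s[1:,4].argmax();print(s[i],ce[i])
        ct=cv2.findContours((l==i).astype(np.uint8),cv2.RETR_EXTERNAL,cv2.CHAIN_APPROX_NONE)[0][0].reshape(-1,2).astype(float)
        P=onplane(c,ct,p=np.array([*onplane(c,ce[i],.0585)[0]]),n=n)
        u=np.array([np.cos(a),np.sin(a),0])*np.cos(np.radians(32))+[0,0,np.sin(np.radians(32))];v=np.cross(n,u)
        Q=np.c_[P@u,P@v].astype(np.float32);r=cv2.minAreaRect(Q);print(r)
        C=P.mean(0);C=C+u*(r[0][0]-C@u)+v*(r[0][1]-C@v);print("centre",C)
    break
for s in segs(c,(110,170,395,240),.05,.025): print(*s)
```

```text
[167 167 166 113  40 164 163 163 160 161 165 167 164 163 160 166 165 171
 164 131  82  39  38  37]
[ 43  37  45  44  40 112 163 161 163 161 162 161 162 161 162 161 161 164
 160 162 162 161 161 161 161 161 162 161 175  37  42  42  44  43]
[ 221  183   48   48 2212] [245.0683 206.3847]
((0.5130441188812256, -0.013580642640590668), (0.04453977197408676, 0.047650158405303955), 89.86102294921875)
centre [ 0.5205 -0.2292  0.0582]
[121.3 238.2 128.  190.6] [ 0.5013 -0.3715] [ 0.459  -0.3378] 141.41400273035597 0.054049110345584406
[347.5 224.4 344.3 183.1] [ 0.5787 -0.1444] [ 0.5385 -0.133 ] 164.23892047275598 0.04181092786315232
[375.2 188.  380.3 238.3] [ 0.5548 -0.1055] [ 0.6065 -0.1171] 167.33061435337254 0.052941471531057716
[127.  183.  161.  178.6] [ 0.4514 -0.3352] [ 0.4633 -0.2977] 72.37616184675355 0.03926076924026149
[223.1 184.3 220.5 225.7] [ 0.4942 -0.2416] [ 0.5309 -0.2615] 151.52680163931035 0.041751979279708695
[183.1 180.  269.4 178.5] [ 0.4742 -0.2768] [ 0.5066 -0.1981] 67.59358741311416 0.08511638525260719
[314.3 228.9 344.5 228. ] [ 0.5699 -0.1768] [ 0.581  -0.1485] 68.67159335460808 0.030470872024156787
[268.5 228.1 268.6 183.1] [ 0.5516 -0.2183] [ 0.5105 -0.2006] 156.70840084637206 0.04475911619054858
[343.1 181.6 315.6 181.7] [ 0.5367 -0.1335] [ 0.5265 -0.1585] 67.90072609532636 0.026911716937123846
[270.6 178.4 340.6 178.2] [ 0.507 -0.197] [ 0.5326 -0.1346] 67.66720278770005 0.06745132341963571
[313.4 183.1 315.1 228.1] [ 0.527  -0.1609] [ 0.5694 -0.1758] 160.7166505655416 0.045014793638337755
[266.9 182.2 224.4 182.5] [ 0.509  -0.2018] [ 0.4931 -0.2397] 67.25373661556188 0.04113608588758185
[223.1 229.2 266.9 229.2] [ 0.5352 -0.2607] [ 0.5519 -0.2202] 67.56356228765655 0.04376235325933849
```

Run:
```python
from h import *
from plant import robot
np.set_printoptions(precision=4,suppress=True)
c=dict(np.load("w2.npz"));c["fish"]=1
a=np.radians(-22.4);u=np.array([np.cos(a),np.sin(a)]);v=np.array([-u[1],u[0]])
U=onplane(c,[[245,229.5]],.0702)[0][:2];L=onplane(c,[[221.7,206]],.0585)[0][:2];Rr=onplane(c,[[269,206]],.0585)[0][:2]
t=u*(U@u-.01866)+v*(L@v+.022)
print(U,L,(Rr-L)@v,t, "body",t+u*.0037)
s=robot.sense();print(plan(s,[*(t+u*.0037),.12],v))
```

```text
[ 0.5392 -0.236 ] [ 0.5121 -0.2497] 0.04518539165631241 [ 0.5216 -0.2298] body [ 0.525  -0.2313]
[array([-0.0231, -0.171 ,  0.4026]), np.float64(-0.0038)]
```

>>> {"api": "play_rows", "payload": {
  "moves": [-0.02,-0.12,0,0,-0.023,-0.171,0.15,0,-0.023,-0.171,0.3,0,-0.023,-0.171,0.4,0,-0.023,-0.171,0.4,0]
}}

```text
clock: 3.32
position: [0.5254, -0.2282, 0.1201]
ee_rot: [0.196, 0.981, 0.001, -0.001]
ft_force: [-0.6, -0.3, 0.5]
grip_width: 0.061
gripper_force: 0.0
```

Run:
```python
from h import *
from plant import robot,camera
np.set_printoptions(precision=4,suppress=True)
s=robot.sense();c=camera("wrist");np.savez("w3.npz",**c);c["fish"]=1
cv2.imwrite("pics/w3.png",c["pixels"])
print(s["position"],s["joints"],Rn.from_quat(s["ee_rot"]).as_matrix()[:,1])
print(proj(c,[[.525,-.2313,.0526],[.5216,-.2298,.0585]]))
```

```text
[ 0.5254 -0.2282  0.1201] [-0.6076  0.1905  1.8315  0.0001  1.1229 -1.7839] [0.3844 0.9232 0.0008]
[[276.1601 230.3722]
 [276.1725 227.7052]]
```

View pics/w3.png

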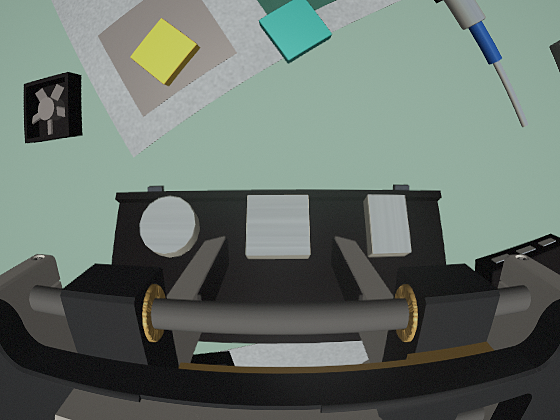

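The square blank is centred between the fingers, spanning x 247–310 and y 195–259. The neighbours are clear of them. I'll refine the pose and descend.

Run:
```python
from h import *
from plant import robot
np.set_printoptions(precision=4,suppress=True)
c=dict(np.load("w3.npz"));c["fish"]=1
g=cv2.cvtColor(c["pixels"],cv2.COLOR_BGR2GRAY);print(g[252:266,278],g[186:200,278],g[228,240:252],g[228,304:316])
a=np.radians(-22.4);u=np.array([np.cos(a),np.sin(a)]);v=np.array([-u[1],u[0]])
U=onplane(c,[[278.5,258.5]],.0702)[0][:2];L=onplane(c,[[246.5,228]],.0585)[0][:2];Rr=onplane(c,[[310,228]],.0585)[0][:2]
D=onplane(c,[[278.5,195]],.0468)[0][:2]
t=u*(U@u-.01866)+v*((L@v+Rr@v)/2);print((Rr-L)@v,(U-D)@u,t)
b=t+u*.0037;print(b)
s=robot.sense();print(plan(s,[*b,.076],v))
```

```text
[162 161 161 146 134 140 131  29  39  42  39  42  40  40] [166 167 176 121  50  43  51  47  46 179 166 162 163 162] [ 40  42  40  41  38  23 175 169 161 162 162 161] [163 163 163 164 170 177  28  40  45  43  44  45]
0.04477515514413822 0.03981045052734042 [ 0.5221 -0.2284]
[ 0.5255 -0.2299]
[array([ 0.0017, -0.0055,  0.2277]), np.float64(-0.0025)]
```

>>> {"api": "play_rows", "payload": {
  "moves": [0,-0.005,0.08,0,0,-0.005,0.16,0,0,-0.005,0.21,0,0,-0.005,0.225,0,0,-0.005,0.225,0]
}}

```text
clock: 4.0
position: [0.5259, -0.2307, 0.0773]
ee_rot: [0.197, 0.98, 0.0, -0.001]
ft_force: [-3.9, 2.7, 7.9]
grip_width: 0.0611
gripper_force: 5.0
```

>>> {"api": "play_rows", "payload": {
  "moves": [0,0,0,0,0,0,0,0,0,0,0,0,0,0,0,0,0,0,0,0],
  "gripper": -0.2,
  "squeeze": 10
}}

```text
clock: 4.62
position: [0.5257, -0.2305, 0.0772]
ee_rot: [0.197, 0.98, 0.0, -0.001]
ft_force: [-4.0, 4.3, 8.2]
grip_width: 0.0439
gripper_force: 17.6
```

>>> {"api": "play_rows", "payload": {
  "moves": [0,0,-0.03,0,0,0,-0.08,0,0,0,-0.2,0,0,0,-0.35,0,0,0,-0.5,0]
}}

```text
clock: 5.25
position: [0.5258, -0.2308, 0.1777]
ee_rot: [0.197, 0.98, -0.0, 0.0]
ft_force: [1.3, 0.1, -0.3]
grip_width: 0.0438
gripper_force: 10.0
```

Run:
```python
from h import *
from plant import robot,camera
s=robot.sense();print(s["position"],s["grip_width"],s["gripper_force"],s["ft_force"])
c=camera("wrist");np.savez("w4.npz",**c);cv2.imwrite("pics/w4.png",c["pixels"][120:400,100:460])
```

```text
[ 0.52581349 -0.23081306  0.17767195] 0.0437702625273442 9.994004666805267 [ 1.31290124  0.14284167 -0.27990489]
```

View pics/w4.png

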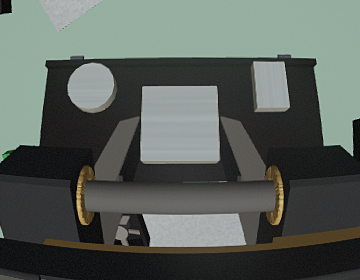

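The square blank is held between the fingers, with its top face at crop x 141–218, y 86–157, and the other two are undisturbed. Before going over, I'll check the head's clearance to the camera and plan the transfer.

Run:
```python
from h import *
from plant import robot
np.set_printoptions(precision=4,suppress=True)
c=dict(np.load("w1.npz"));c["fish"]=1
a=np.radians(8.92);e=np.array([np.cos(a),np.sin(a)]);n=np.array([-e[1],e[0]])
for s in segs(c,(285,60,540,125),.118,.03): print(s[0],(s[1]@e,s[1]@n),(s[2]@e,s[2]@n),s[3])
t=dict(np.load("top1.npz"))
P=onplane(t,[(83,222)],.33)[0][:2];print("cyl top",P@e,P@n,"cavity",.5267,.1607)
s=robot.sense();print(plan(s,(.4957,.2394,.2),e))
```

```text
[447.  108.3 414.2 103.2] (np.float64(0.6428435986772283), np.float64(0.26546016918235443)) (np.float64(0.6030032653649114), np.float64(0.26548210413872003)) 8.88845457374282
[519.3 100.9 448.  107.8] (np.float64(0.7485493679275814), np.float64(0.2920962285057137)) (np.float64(0.6439957429308244), np.float64(0.2661738475353145)) 22.84477043646808
[410.6 102.1 306.9  92. ] (np.float64(0.59887023595563), np.float64(0.26605824876317774)) (np.float64(0.4908474089125198), np.float64(0.2657999392678976)) 9.057008223943797
[288.  123.2 290.7  60.6] (np.float64(0.4737446283426172), np.float64(0.233851855314125)) (np.float64(0.47378624906299693), np.float64(0.29696773119700626)) 98.88221725138038
[522.   60.6 522.3  98.1] (np.float64(0.7536109126185013), np.float64(0.3441910684566427)) (np.float64(0.7536982296831575), np.float64(0.29655009502714563)) 99.02501241520079
[294.2  60.6 291.5 123.2] (np.float64(0.4772553247826162), np.float64(0.297163973230325)) (np.float64(0.4771543798382655), np.float64(0.23402199900142942)) 98.82840143315585
[411.8  77.2 496.9  94.4] (np.float64(0.59936365189970
[... 420 characters left out ...]
p.float64(0.29263958146156066)) 8.873816697613146
[296.4 123.2 298.9  60.6] (np.float64(0.48192944496943324), np.float64(0.2342642680891214)) (np.float64(0.48185274982364956), np.float64(0.2973841271997404)) 98.98961843803018
[430.8 100.5 365.6  92. ] (np.float64(0.6224219163154371), np.float64(0.2710298604129783)) (np.float64(0.5497000054714889), np.float64(0.2708034703599943)) 9.098366499266263
[380.6  84.9 451.9  94.5] (np.float64(0.5651515043271685), np.float64(0.27995683886499373)) (np.float64(0.648350316622917), np.float64(0.28153613718828707)) 10.007470603468956
cyl top 0.5551299441481337 0.30502594304710334 cavity 0.5267 0.1607
[array([ 1.0584,  2.1129, -0.0995]), np.float64(0.6486)]
```

>>> {"api": "play_rows", "payload": {
  "moves": [0.05,0.1,-0.1,0,0.15,0.3,-0.1,0.05,0.26,0.52,-0.1,0.11,0.38,0.76,-0.1,0.2,0.5,1,-0.1,0.3]
}}

```text
clock: 5.92
position: [0.5104, -0.0062, 0.1962]
ee_rot: [0.423, 0.906, 0.0, 0.0]
ft_force: [-0.3, -0.1, -1.0]
grip_width: 0.0438
gripper_force: 10.0
```

Run:
```python
from h import *
from plant import robot
a=np.radians(8.92);e=np.array([np.cos(a),np.sin(a)])
s=robot.sense();print(s["position"],s["grip_width"],plan(s,(.4957,.2394,.17),e))
```

```text
[ 0.5104034  -0.00618656  0.19615466] 0.04376682274639317 [array([0.9884, 0.7323, 0.1307]), np.float64(0.3449)]
```

>>> {"api": "play_rows", "payload": {
  "moves": [0.2,0.15,0,0.09,0.42,0.31,0,0.18,0.64,0.47,0,0.27,0.84,0.63,0.06,0.345,0.985,0.73,0.13,0.345]
}}

```text
clock: 6.55
position: [0.4946, 0.2391, 0.1701]
ee_rot: [0.648, 0.762, 0.0, 0.0]
ft_force: [-0.3, -0.5, -1.1]
grip_width: 0.0442
gripper_force: 10.0
```

Run:
```python
from h import *
from plant import robot
a=np.radians(8.92);e=np.array([np.cos(a),np.sin(a)])
s=robot.sense();print(s["position"],s["grip_width"],s["joints"],plan(s,(.4957,.2394,.12),e))
```

```text
[0.49456442 0.23909511 0.17013348] 0.044227479455726595 [2.43838256e-01 6.98469872e-02 1.86444570e+00 8.32034770e-05
 1.20627768e+00 8.17480483e-02] [array([0.0005, 0.0056, 0.2507]), np.float64(0.0041)]
```

>>> {"api": "play_rows", "payload": {
  "moves": [0,0.005,0.05,0,0,0.005,0.12,0,0,0.005,0.2,0,0,0.005,0.26,0.003,0,0.005,0.27,0.004]
}}

```text
clock: 7.18
position: [0.4952, 0.2364, 0.1152]
ee_rot: [0.651, 0.759, -0.001, -0.001]
ft_force: [-0.4, 0.1, -0.3]
grip_width: 0.0437
gripper_force: 10.0
```

Run:
```python
from h import *
from plant import robot,camera
c=camera("wrist");s=robot.sense();print(s["position"],s["ft_force"]);np.savez("w5.npz",**c)
cv2.imwrite("pics/w5.png",cv2.resize(c["pixels"][130:330,170:440],None,fx=2.9,fy=2.9,interpolation=2))
```

```text
[0.49553067 0.23664681 0.11565066] [ 0.07709544 -0.02948991 -0.76911009]
```

View pics/w5.png

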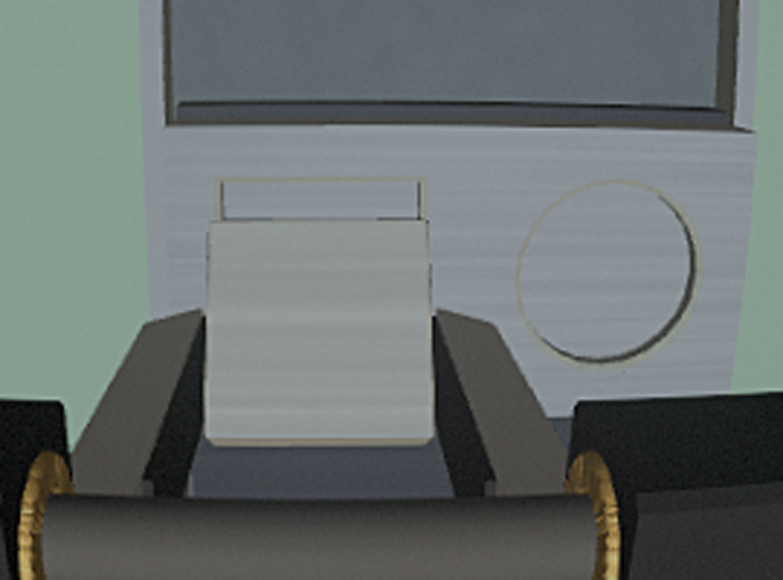

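The picture shows the cavity's far edge at crop row 178, x 218–426, just beyond the blank's low edge at row 220, x 208–429. The alignment looks close, so I'll compute the offsets.

Run:
```python
from h import *
from plant import robot
np.set_printoptions(precision=4,suppress=True)
c=dict(np.load("w5.npz"));c["fish"]=1
a=np.radians(8.92);e=np.array([np.cos(a),np.sin(a)]);n=np.array([-e[1],e[0]]);B=np.c_[e,n]
s=robot.sense();R=Rn.from_quat(s["ee_rot"]).as_matrix();print("tcp",s["position"][:2]@B,np.degrees(np.arctan2(R[1,1],R[0,1])))
for z,sz in((.055,.02),(.0854,.03)):
    print(z)
    for q in segs(c,(215,175,435,300),z,sz): print(q[0],q[1]@B,q[2]@B,q[3]-8.92,q[4])
```

```text
tcp [0.5262 0.157 ] 8.829126365476517
0.055
[369.4 267.8 433.2 265. ] [0.5926 0.1278] [0.6463 0.1277] -0.18240296208922757 0.05377162947158999
[319.7 281.9 317.9 239.3] [0.5554 0.1173] [0.5527 0.1508] 94.47025184025506 0.03362927050732917
[240.9 239.3 239.1 283.2] [0.4982 0.1509] [0.4954 0.1163] 85.40856510251312 0.03469355039722001
[243.1 282.6 318.1 282.1] [0.4984 0.1168] [0.5542 0.1172] 0.3819440239067493 0.055726278955226714
[339.8 241.1 357.8 272.6] [0.5687 0.1493] [0.5839 0.1242] 121.23724916056683 0.029385033976251487
[217.6 295.9 238.7 239.6] [0.4781 0.1049] [0.4966 0.1507] 68.05321497822327 0.04930925553268221
[315.6 205.9 243.1 206.3] [0.5505 0.175 ] [0.5005 0.1748] 0.25112098893838386 0.049985299621099696
[320.2 239.5 340.7 294.8] [0.5544 0.1506] [0.5721 0.1058] 111.54074322308098 0.048171359659319624
[249.4 204.1 311.9 204.1] [0.5049 0.1764] [0.5479 0.1763] -0.02849343646520275 0.042979937053768916
[433.2 296.2 404.4 298.4] [0.6516 0.0994] [0.6252 0.0995] -0.22393197285877697 0.02635175193803465
0.0854
[369.4 267.8 433.2 265. ] [0.5833 0.1411] [0.6296 0.141 ] -0.1824029620892027 0.04627137584013041
[243.1 282.6 318.1 282.1] [0.5023 0.1317] [0.5503 0.132 ] 0.3819440239067422 0.047953384025150245
[217.6 295.9 238.7 239.6] [0.4848 0.1214] [0.5007 0.1608] 68.05321497822322 0.04243142931636922
[315.6 205.9 243.1 206.3] [0.5471 0.1818] [0.5041 0.1816] 0.2511209889384123 0.043013176427384135
[320.2 239.5 340.7 294.8] [0.5505 0.1608] [0.5657 0.1222] 111.54074322308101 0.04145225111141799
[249.4 204.1 311.9 204.1] [0.5078 0.1829] [0.5448 0.1829] -0.028493436465188537 0.03698494616107609
```

Run:
```python
from h import *
np.set_printoptions(precision=4,suppress=True)
c=dict(np.load("w5.npz"));c["fish"]=1
a=np.radians(8.92);e=np.array([np.cos(a),np.sin(a)]);n=np.array([-e[1],e[0]]);B=np.c_[e,n]
print("uphill edge",onplane(c,[[243.1,282.6],[318.1,282.1]],.1087)[:,:2]@B)
for q in segs(c,(215,165,335,215),.055,.006): print(q[0],q[1]@B,q[2]@B,q[3]-8.92,q[4])
```

```text
uphill edge [[0.5052 0.1431]
 [0.5473 0.1433]]
[333.1 172.6 226.9 172.9] [0.562  0.1982] [0.4899 0.1981] 0.10450681743246726 0.07215754365295388
[315.6 205.9 243.1 206.3] [0.5505 0.175 ] [0.5005 0.1748] 0.2511194442718523 0.0499852995785781
[312.9 201.9 312.7 193.1] [0.5485 0.1779] [0.5483 0.184 ] 92.28557209886912 0.006127148493824238
[314.8 193.1 315.  203.1] [0.5497 0.184 ] [0.55  0.177] 91.99183680834578 0.006990299472255236
[247.1 193.1 247.3 203.1] [0.5035 0.1841] [0.5034 0.1771] 89.53170293059651 0.006984854203541966
[249.4 204.1 311.9 204.1] [0.5049 0.1764] [0.5479 0.1763] -0.028489858683212077 0.04297993705612052
[333.1 166.1 233.1 166.2] [0.5619 0.2027] [0.4943 0.2027] -0.007930345746684608 0.06763731546448543
[245.1 204.4 244.8 193.1] [0.5019 0.1762] [0.5019 0.1841] 90.40338411351141 0.007890033001715827
```

>>> {"api": "play_rows", "payload": {
  "moves": [0.006,0.001,0.02,0,0.006,0.001,0.05,0,0.006,0.001,0.075,0,0.006,0.001,0.095,0,0.006,0.001,0.1,0]
}}

```text
clock: 7.85
position: [0.4955, 0.2383, 0.096]
ee_rot: [0.65, 0.76, -0.0, -0.0]
ft_force: [-0.2, 0.9, -0.7]
grip_width: 0.0438
gripper_force: 10.0
```

Run:
```python
from h import *
from plant import robot,camera
np.set_printoptions(precision=4,suppress=True)
c=camera("wrist");s=robot.sense();np.savez("w6.npz",**c);c["fish"]=1
a=np.radians(8.92);e=np.array([np.cos(a),np.sin(a)]);n=np.array([-e[1],e[0]]);B=np.c_[e,n]
print(s["position"][:2]@B,s["position"][2],s["ft_force"])
for q in segs(c,(215,165,340,300),.055,.006): print(q[0],q[1]@B,q[2]@B,q[3]-8.92,q[4])
```

```text
[0.5266 0.1586] 0.096135220925734 [0.56   0.4615 0.2243]
[319.3 275.6 317.9 239.3] [0.553  0.1331] [0.5511 0.159 ] 94.15156258361468 0.025916641929924825
[241.2 235.7 238.7 283.2] [0.5016 0.1615] [0.4985 0.1274] 84.77850356595775 0.03423499282772497
[237.2 283.6 233.1 298.5] [0.4975 0.1272] [0.494  0.1154] 73.41894631827802 0.012247684340985169
[325.7 298.4 319.6 275.9] [0.5584 0.1154] [0.5532 0.1329] 106.30786706976485 0.018260180285166818
[220.6 179.4 220.5 165.6] [0.4896 0.1981] [0.4898 0.2067] 88.49045319455558 0.00861691452966323
[338.1 179.4 221.9 179.3] [0.5628 0.1981] [0.4904 0.1981] -0.05389965727191104 0.07238962801096277
[238.1 288.4 320.6 288.4] [0.498  0.1235] [0.5544 0.1234] -0.04246274469922895 0.05643156124594624
[228.1 168.8 338.1 168.9] [0.4946 0.2047] [0.5627 0.2046] -0.022114423898761615 0.068076079468762
[219.4 240.8 238.4 235.5] [0.4871 0.1579] [0.4998 0.1616] 16.119112593198274 0.013233093594984618
[320.3 235.5 338.5 240.6] [0.5526 0.1616] [0.5647 0.158 ] 163.37782795319993 0.01264524746643494
[215.1 249.1 218.7 240.9] [0.4839 0.1521] [0.4866 0.1579] 64.7068683
[... 307 characters left out ...]
10955954587985
[248.1 204.2 313.1 204. ] [0.5066 0.1822] [0.5474 0.1823] 0.14197080061806844 0.04079383778011072
[316.6 233.1 316.7 221.9] [0.5501 0.1632] [0.55   0.1707] 91.01485186442267 0.007500400571636006
[241.9 280.3 316.9 280.2] [0.5008 0.1297] [0.5515 0.1297] 0.00020772823427428477 0.050711129026857225
[338.1 171.5 228.1 171.4] [0.5627 0.203 ] [0.4945 0.203 ] -0.02672857061479128 0.06815866259684028
[242.5 208.1 241.9 228.1] [0.503  0.1797] [0.5023 0.1666] 86.8818941064029 0.013159843195740465
[239.4 225.6 239.9 210.6] [0.5007 0.1683] [0.5013 0.1781] 86.361990774753 0.009860005478815086
[315.6 283.1 243.1 283.1] [0.5508 0.1275] [0.5016 0.1276] -0.03462389381563291 0.04918552161469148
```

>>> {"api": "play_rows", "payload": {
  "moves": [0,0,0.01,0,0,0,0.02,0,0,0,0.03,0,0,0,0.04,0,0,0,0.04,0],
  "squeeze": 6
}}

```text
clock: 8.52
position: [0.4957, 0.2383, 0.0882]
ee_rot: [0.65, 0.76, -0.0, -0.0]
ft_force: [-0.6, -0.1, -0.3]
grip_width: 0.0442
gripper_force: 6.0
```

>>> {"api": "play_rows", "payload": {
  "moves": [0,0,0.008,0,0,0,0.016,0,0,0,0.024,0,0,0,0.03,0,0,0,0.03,0]
}}

```text
clock: 9.15
position: [0.4962, 0.2384, 0.0826]
ee_rot: [0.65, 0.76, 0.0, 0.0]
ft_force: [-0.1, -2.4, 3.2]
grip_width: 0.0441
gripper_force: 6.0
```

Run:
```python
from h import *
from plant import robot,camera
c=camera("wrist");s=robot.sense();print(s["position"],s["ft_force"]);np.savez("w7.npz",**c)
cv2.imwrite("pics/w7.png",cv2.resize(c["pixels"][130:330,170:440],None,fx=2.9,fy=2.9,interpolation=2))
```

```text
[0.49620067 0.23843692 0.08258822] [ 1.15428871 -2.86868462  2.43928949]
```

View pics/w7.png

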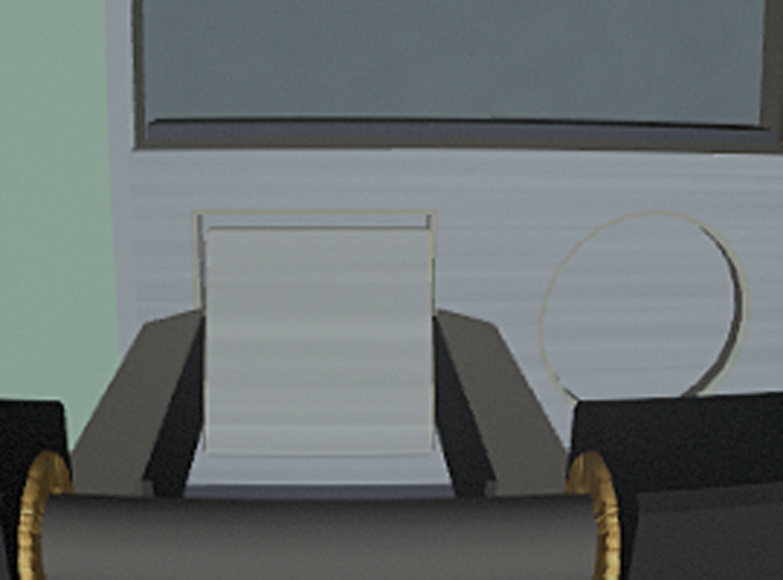

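The blank's low end is inside the cavity: blank x 204–433 between rim lines at 196 and 434. It is rotating flat as I press, so I'll keep lowering.

>>> {"api": "play_rows", "payload": {
  "moves": [0,0,0.006,0,0,0,0.012,0,0,0,0.018,0,0,0,0.018,0,0,0,0.018,0],
  "squeeze": 4
}}

```text
clock: 9.82
position: [0.4954, 0.2385, 0.0785]
ee_rot: [0.65, 0.76, -0.0, -0.0]
ft_force: [1.1, 0.1, -0.3]
grip_width: 0.0437
gripper_force: 4.0
```

Run:
```python
from h import *
from plant import robot,camera
np.set_printoptions(precision=4,suppress=True)
c=camera("wrist");s=robot.sense();print(s["position"],s["ft_force"],s["gripper_force"]);np.savez("w8.npz",**c);c["fish"]=1
a=np.radians(8.92);e=np.array([np.cos(a),np.sin(a)]);n=np.array([-e[1],e[0]]);B=np.c_[e,n]
print(s["position"][:2]@B)
for z in(.055,.063):
  for q in segs(c,(215,165,340,300),z,.02): print(z,q[0],q[1]@B,q[2]@B,round(q[3]-8.92,2),q[4])
```

```text
[0.4954 0.2385 0.0785] [-0.0927  0.3348  0.2599] 3.999888226389885
[0.5264 0.1588]
0.055 [318.6 274.4 319.1 236.9] [0.5501 0.1424] [0.5495 0.1666] 91.48 0.02424131084611312
0.055 [239.7 236.9 240.1 271.9] [0.5027 0.1666] [0.5021 0.1441] 88.43 0.02253715084630153
0.055 [338.1 182.4 215.6 182.6] [0.5596 0.199 ] [0.4898 0.1989] 0.03 0.06976915037555668
0.055 [223.1 170.9 338.1 170.8] [0.4944 0.2056] [0.5594 0.2056] 0.02 0.06500928643175954
0.055 [218.  294.8 238.3 239.9] [0.4871 0.1277] [0.5019 0.1647] 68.27 0.03983267886827682
0.055 [320.6 239.9 338.6 289.2] [0.5504 0.1647] [0.5632 0.1317] 111.28 0.03539785242072938
0.055 [316.9 212.1 241.9 211.9] [0.5477 0.1816] [0.5045 0.1817] -0.19 0.0432096685883164
0.055 [241.9 209.5 316.9 210.1] [0.5046 0.1831] [0.5477 0.1828] -0.46 0.04314243246124297
0.055 [338.1 173.5 223.1 173.7] [0.5594 0.204 ] [0.4943 0.204 ] 0.06 0.06509782839150682
0.063 [318.6 274.4 319.1 236.9] [0.549 0.146] [0.5484 0.1692] 91.48 0.02317186120988435
0.063 [239.7 236.9 240.1 271.9] [0.5038 0.1692] [0.5032 0.1477] 88.43 0.021542883336297027
0.063 [338.1 182.4 215.6 182.6] [0.5581 0.2001] [0.4914 0.2001] 0.03 0.06669115707054145
0.063 [223.1 170.9 338.1 170.8] [0.4958 0.2065] [0.5579 0.2065] 0.02 0.062141283205065796
0.063 [218.  294.8 238.3 239.9] [0.4889 0.132 ] [0.503  0.1674] 68.27 0.03807538759817516
0.063 [320.6 239.9 338.6 289.2] [0.5493 0.1674] [0.5616 0.1359] 111.28 0.03383621160703961
0.063 [316.9 212.1 241.9 211.9] [0.5468 0.1835] [0.5055 0.1837] -0.19 0.04130339525818624
0.063 [241.9 209.5 316.9 210.1] [0.5055 0.185 ] [0.5468 0.1847] -0.46 0.04123912537547538
0.063 [338.1 173.5 223.1 173.7] [0.558 0.205] [0.4957 0.2049] 0.06 0.06222591897478721
```

>>> {"api": "play_rows", "payload": {
  "moves": [0,0,0,0,0,0,0,0,0,0,0,0,0,0,-0.1,0,0,0,-0.25,0],
  "gripper": 0.2
}}

```text
clock: 10.5
position: [0.4949, 0.2381, 0.1284]
ee_rot: [0.65, 0.76, -0.001, -0.001]
ft_force: [1.0, -0.0, -0.8]
grip_width: 0.0566
gripper_force: 0.0
```

Run:
```python
from h import *
from plant import robot,camera
c=camera("wrist");s=robot.sense();print(s["position"],s["ft_force"]);np.savez("w9.npz",**c)
cv2.imwrite("pics/w9.png",cv2.resize(c["pixels"][130:330,170:440],None,fx=2.9,fy=2.9,interpolation=2))
```

```text
[0.49793455 0.23903137 0.13346377] [2.79166092 1.44944445 3.0880665 ]
```

View pics/w9.png

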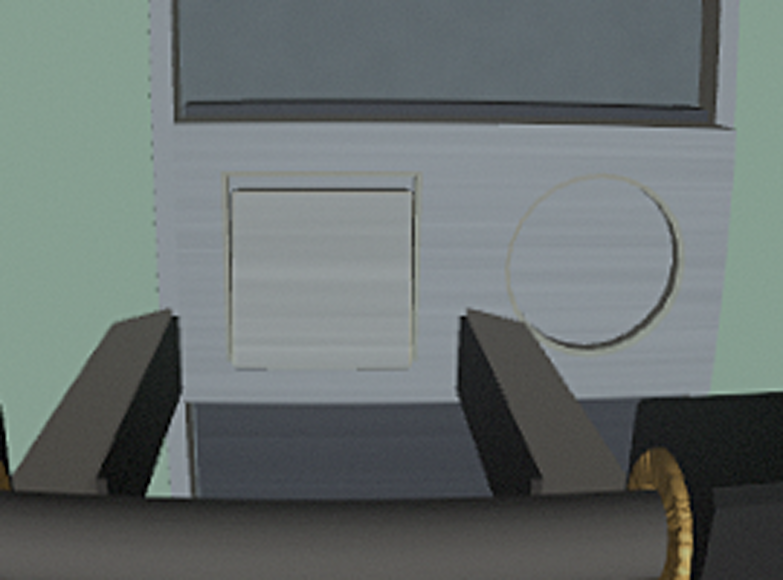

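Run:
```python
from h import *
from plant import robot
np.set_printoptions(precision=4,suppress=True)
c=dict(np.load("w9.npz"));c["fish"]=1
a=np.radians(8.92);e=np.array([np.cos(a),np.sin(a)]);n=np.array([-e[1],e[0]]);B=np.c_[e,n]
for z in(.055,.063):
  for q in segs(c,(235,165,330,275),z,.008): print(z,q[0],q[1]@B,q[2]@B,round(q[3]-8.92,2),q[4])
g=cv2.cvtColor(c["pixels"],cv2.COLOR_BGR2GRAY);print(g[180:206,275],g[245:275,275])
```

```text
0.055 [326.9 266.9 327.4 239.4] [0.5621 0.1255] [0.5614 0.1481] 91.73 0.022574425000040768
0.055 [328.1 171.9 235.6 171.8] [0.5604 0.1989] [0.4939 0.199 ] -0.05 0.06645415138011763
0.055 [310.6 195.9 250.6 195.9] [0.548  0.1813] [0.5045 0.1813] -0.04 0.04351626826270617
0.055 [235.6 268.3 325.6 268.3] [0.4913 0.1244] [0.5611 0.1243] -0.03 0.06987449309495923
0.055 [310.6 246.9 310.8 196.9] [0.5488 0.1422] [0.5481 0.1806] 91.06 0.03841732529069876
0.055 [249.9 195.6 249.6 254.4] [0.5039 0.1815] [0.5026 0.1361] 88.3 0.04544726210068617
0.055 [313.5 190.6 312.9 239.4] [0.55   0.1852] [0.5505 0.1481] 90.76 0.03705277895718651
0.055 [248.  243.1 247.2 190.6] [0.5016 0.1452] [0.5021 0.1852] 89.4 0.04004061153768855
0.055 [249.4 193.7 308.1 193.8] [0.5036 0.1829] [0.5461 0.1829] -0.08 0.04254718164310106
0.055 [328.1 165.7 235.6 166. ] [0.5603 0.2034] [0.494  0.2032] 0.19 0.06627203829541416
0.055 [293.1 255.6 309.4 255.6] [0.5357 0.1352] [0.5481 0.1351] -0.37 0.012412083421927674
0.055 [306.9 258.1 293.1 258.1] [0.5463 0.133 ] [0.5357 0.1331] -0.37 0.010524798479550481
0.063 [326.9 266.9 3
[... 590 characters left out ...]
.03577045462123263
0.063 [248.  243.1 247.2 190.6] [0.5025 0.1479] [0.5029 0.1866] 89.4 0.038654884149721715
0.063 [249.4 193.7 308.1 193.8] [0.5044 0.1844] [0.5454 0.1843] -0.08 0.041074706757742524
0.063 [328.1 165.7 235.6 166. ] [0.5591 0.2042] [0.4951 0.204 ] 0.19 0.06397849244295133
0.063 [293.1 255.6 309.4 255.6] [0.5354 0.1383] [0.5474 0.1382] -0.37 0.011982525448685865
0.063 [306.9 258.1 293.1 258.1] [0.5456 0.1362] [0.5354 0.1363] -0.37 0.010160555753331968
[146 145 143 143 142 145 146 145 146 138 139 145 143 147 131  56 147 151
 145 148 148 147 146 146 147 145] [151 148 147 145 149 155 151 150 148 146 147 146 141 140 143 142 142 144
 143 141 139 139 145 130  89  65  74  72  71  73]
```

I have used all ten picture views, so from here I'll check numerically. I'll take stills from two positions and triangulate the blank's top edges.

>>> {"api": "play_rows", "payload": {
  "moves": [0,0,0,0,0,0,0,0,0,0,0,0,0,0,0,0,0,0,0,0]
}}

```text
clock: 11.18
position: [0.4956, 0.2383, 0.1285]
ee_rot: [0.65, 0.76, -0.0, -0.0]
ft_force: [0.1, -0.5, -0.1]
grip_width: 0.0563
gripper_force: 0.0
```

```bash
cat >> h.py <<'E'
a=np.radians(8.92);e=np.array([np.cos(a),np.sin(a)]);nn=np.array([-e[1],e[0]]);B=np.c_[e,nn]
def shot(name,roi,z=.063,ml=.012):
    from plant import robot,camera
    np.set_printoptions(precision=4,suppress=True)
    c=camera("wrist");s=robot.sense();np.savez(name,**c);c["fish"]=1
    print("tcp",s["position"][:2]@B,s["position"][2],"ft",s["ft_force"],"j",s["joints"]);o=-c["R"].T@c["t"];print("cam",o[:2]@B,o[2])
    for q in segs(c,roi,z,ml): print(q[0],q[1]@B,q[2]@B,round(q[3]-8.92,2),round(q[4],4))
    return c
E
python3 -c "
from h import *
shot('w10.npz',(235,180,330,262))"
```

```text
tcp [0.5266 0.1586] 0.12862511904381482 ft [ 1.0904 -0.048  -0.6463] j [ 0.242   0.126   1.8872 -0.      1.1288  0.0871]
cam [0.5266 0.2251] 0.28629691043302014
[326.9 260.7 327.5 239.4] [0.5616 0.134 ] [0.5613 0.1508] 91.09 0.0168
[306.9 195.9 249.4 196. ] [0.5455 0.1829] [0.5053 0.1829] 0.01 0.0403
[249.4 193.7 309.4 194. ] [0.5053 0.1845] [0.5473 0.1842] -0.34 0.042
[312.1 191.9 312.  220.6] [0.5492 0.1857] [0.5495 0.1649] 90.9 0.0208
[310.  223.1 310.2 194.4] [0.5481 0.1631] [0.5478 0.184 ] 90.87 0.0209
[247.1 253.1 245.7 190.6] [0.5025 0.1402] [0.5027 0.1867] 89.67 0.0465
[248.5 196.9 249.1 254.4] [0.5046 0.1822] [0.5039 0.1392] 89.09 0.043
[308.7 254.4 309.5 224.3] [0.5478 0.1392] [0.5478 0.1622] 90.01 0.023
[310.6 234.4 310.6 250.6] [0.5488 0.1546] [0.5491 0.1421] 91.56 0.0125
[269.4 255.6 308.1 255.6] [0.5189 0.1383] [0.5474 0.1382] -0.2 0.0285
[303.1 258.1 269.4 258.1] [0.5437 0.1363] [0.5189 0.1363] -0.17 0.0249
```

>>> {"api": "play_rows", "payload": {
  "moves": [-0.05,0,-0.05,0,-0.2,0,-0.1,0,-0.35,0,-0.1,0,-0.5,0,-0.1,0,-0.5,0,-0.1,0]
}}

```text
clock: 11.85
position: [0.5119, 0.1379, 0.1497]
ee_rot: [0.651, 0.759, 0.0, 0.0]
ft_force: [0.1, -0.1, -0.3]
grip_width: 0.0563
gripper_force: 0.0
```

>>> {"api": "play_rows", "payload": {
  "moves": [0,0,0,0,0,0,0,0,0,0,0,0,0,0,0,0,0,0,0,0]
}}

```text
clock: 12.48
position: [0.5112, 0.1398, 0.1488]
ee_rot: [0.65, 0.76, -0.0, -0.0]
ft_force: [0.4, -0.1, -0.5]
grip_width: 0.0565
gripper_force: 0.0
```

```bash
python3 -c "
from h import *
c=dict(np.load('w10.npz'));c['fish']=1
from plant import camera
d=camera('wrist');d['fish']=1
X=lambda E,N,z:np.array([*(B@[E,N]),z])
print(proj(d,[X(.5047,.139,.063),X(.5487,.183,.063)]))
p=proj(d,[X(.5047,.139,.063),X(.5487,.183,.063)]);lo=np.maximum(p.min(0)-25,0).astype(int);hi=(p.max(0)+25).astype(int)
shot('w11.npz',(lo[0],lo[1],hi[0],hi[1]))"
```

```text
[[250.1391191  117.1378752 ]
 [309.32741477  59.89240883]]
tcp [0.5267 0.0587] 0.14882986081124744 ft [0.7408 0.0524 0.0534] j [ 0.0525  0.0516  1.926  -0.      1.164  -0.1025]
cam [0.5265 0.1253] 0.3066256230024115
[331.9  42.7 233.1  42.8] [0.5659 0.1975] [0.4917 0.1972] 0.2 0.0742
[231.9 136.  331.9 136. ] [0.4909 0.125 ] [0.5657 0.125 ] 0.01 0.0748
[250.2  59.6 248.7 112.1] [0.5047 0.1832] [0.5037 0.1427] 88.5 0.0405
[248.1 115.2 308.1 115.3] [0.5032 0.1404] [0.5477 0.1403] -0.19 0.0445
[308.1 118.8 251.9 118.5] [0.5477 0.1376] [0.506  0.1379] -0.34 0.0417
[309.  104.6 307.5  59.6] [0.5483 0.1483] [0.5473 0.1831] 91.67 0.0348
[247.  108.4 247.7  59.6] [0.5024 0.1456] [0.5029 0.1832] 89.29 0.0376
[309.7  60.9 310.7  98.4] [0.549  0.1822] [0.5496 0.1531] 91.13 0.029
[305.6  60.3 279.4  59.4] [0.546  0.1826] [0.5264 0.183 ] -1.38 0.0195
[281.9  57.5 303.1  58.1] [0.5283 0.1845] [0.5441 0.1842] -1.11 0.0158
[274.4  59.6 253.1  59.6] [0.5227 0.1828] [0.5069 0.1831] -0.93 0.0158
```

```bash
python3 -c "
from h import *
for f,r,cs in(('w10.npz',(186,264),(255,303)),('w11.npz',(48,128),(255,303))):
    c=dict(np.load(f));im=c['pixels'].astype(float)[r[0]:r[1],cs[0]:cs[1]].mean(1)
    k=list(range(12))+list(range(len(im)-28,len(im)))
    print(f);print([(r[0]+i,int(im[i].mean()),round(im[i,0]-im[i,2],1)) for i in k])
"
```

```text
w10.npz
[(186, 147, np.float64(13.5)), (187, 146, np.float64(14.0)), (188, 146, np.float64(15.9)), (189, 135, np.float64(-5.5)), (190, 138, np.float64(-2.0)), (191, 144, np.float64(13.9)), (192, 143, np.float64(14.0)), (193, 146, np.float64(14.0)), (194, 140, np.float64(13.2)), (195, 54, np.float64(-1.0)), (196, 147, np.float64(-8.8)), (197, 152, np.float64(9.6)), (236, 146, np.float64(7.5)), (237, 145, np.float64(7.5)), (238, 143, np.float64(7.5)), (239, 146, np.float64(7.6)), (240, 149, np.float64(7.8)), (241, 148, np.float64(7.5)), (242, 148, np.float64(7.6)), (243, 148, np.float64(7.6)), (244, 149, np.float64(7.7)), (245, 151, np.float64(7.5)), (246, 148, np.float64(7.4)), (247, 145, np.float64(7.7)), (248, 145, np.float64(7.2)), (249, 150, np.float64(7.6)), (250, 155, np.float64(7.8)), (251, 151, np.float64(7.6)), (252, 149, np.float64(7.5)), (253, 148, np.float64(7.8)), (254, 147, np.float64(7.6)), (255, 146, np.float64(7.1)), (256, 143, np.float64(5.1)), (257, 126, np.float64(6.5)), (258, 142, np.float64(14.1)), (259, 143, np.float64(13.5)), (260, 143, np.float64(13.2)), (261,
[... 561 characters left out ...]
, 145, np.float64(7.6)), (105, 142, np.float64(7.5)), (106, 141, np.float64(7.3)), (107, 142, np.float64(7.3)), (108, 149, np.float64(7.6)), (109, 148, np.float64(7.5)), (110, 146, np.float64(7.4)), (111, 144, np.float64(7.3)), (112, 143, np.float64(7.6)), (113, 142, np.float64(7.9)), (114, 145, np.float64(7.5)), (115, 141, np.float64(-3.7)), (116, 69, np.float64(-8.4)), (117, 73, np.float64(-7.6)), (118, 80, np.float64(-6.6)), (119, 120, np.float64(-3.9)), (120, 135, np.float64(2.8)), (121, 137, np.float64(12.5)), (122, 138, np.float64(13.6)), (123, 137, np.float64(12.9)), (124, 137, np.float64(12.8)), (125, 138, np.float64(13.1)), (126, 140, np.float64(13.1)), (127, 138, np.float64(13.1))]
```

The far top edge triangulates to z≈0.063, but the near one to z≈0.069. So the near lower edge is caught on the cavity rim, with about 3 mm of gap at the far wall. I'll regrip, shift it about 2.5 mm toward the press and release again.

>>> {"api": "play_rows", "payload": {
  "moves": [0.15,0,0,0,0.35,0,0.05,0,0.5,0,0.1,0,0.5,0,0.18,0,0.5,0,0.25,0]
}}

```text
clock: 13.2
position: [0.4956, 0.2378, 0.0977]
ee_rot: [0.65, 0.76, -0.0, -0.0]
ft_force: [1.2, 0.7, -0.5]
grip_width: 0.0561
gripper_force: 0.0
```

>>> {"api": "play_rows", "payload": {
  "moves": [0,0,0.03,0,0,0,0.07,0,0,0,0.095,0,0,0,0.1,0,0,0,0.1,0]
}}

```text
clock: 13.82
position: [0.496, 0.2384, 0.0791]
ee_rot: [0.65, 0.76, 0.0, 0.0]
ft_force: [-0.7, 0.0, 0.2]
grip_width: 0.0565
gripper_force: 0.0
```

```bash
python3 -c "
from h import *
from plant import robot
s=robot.sense();print(s['position'][:2]@B,s['position'][2],s['ft_force'],s['grip_width'])
print(plan(s,[*(B@[.5266,.1588]),.0785],e))"
```

```text
[0.52693805 0.15857927] 0.07905989550811983 [-0.67766899  0.04436106  0.15527167] 0.05654933291815551
[array([ 0.0011, -0.0017,  0.0028]), np.float64(-0.0005)]
```

Close, then shift +2.5 mm and press down about 1 mm.

>>> {"api": "play_rows", "payload": {
  "moves": [0,0,0,0,0,0,0,0,0,0,0,0,0,0,0,0,0,0,0,0],
  "gripper": -0.2,
  "squeeze": 6
}}

```text
clock: 14.45
position: [0.496, 0.2384, 0.0792]
ee_rot: [0.65, 0.76, 0.0, 0.0]
ft_force: [-0.2, 0.0, 3.1]
grip_width: 0.0438
gripper_force: 6.0
```

>>> {"api": "play_rows", "payload": {
  "moves": [0.003,0,0,0,0.006,0,0,0,0.01,0,0,0,0.013,0,0.003,0,0.013,0,0.006,0]
}}

```text
clock: 15.08
position: [0.4955, 0.241, 0.0776]
ee_rot: [0.65, 0.76, 0.0, 0.0]
ft_force: [1.4, -2.0, 1.4]
grip_width: 0.0439
gripper_force: 6.0
```

>>> {"api": "play_rows", "payload": {
  "moves": [0,0,0,0,0,0,0,0,0,0,0,0,0,0,-0.1,0,0,0,-0.25,0],
  "gripper": 0.2
}}

```text
clock: 15.7
position: [0.4945, 0.2407, 0.1269]
ee_rot: [0.65, 0.76, -0.001, -0.001]
ft_force: [0.9, -0.1, 0.6]
grip_width: 0.0565
gripper_force: 0.0
```

>>> {"api": "play_rows", "payload": {
  "moves": [-0.05,0,-0.05,0,-0.2,0,-0.1,0,-0.35,0,-0.1,0,-0.5,0,-0.1,0,-0.5,0,-0.1,0]
}}

```text
clock: 16.32
position: [0.5107, 0.1404, 0.1469]
ee_rot: [0.652, 0.759, -0.0, -0.0]
ft_force: [-0.2, 1.1, 0.7]
grip_width: 0.0563
gripper_force: 0.0
```

>>> {"api": "play_rows", "payload": {
  "moves": [0,0,0,0,0,0,0,0,0,0,0,0,0,0,0,0,0,0,0,0]
}}

```text
clock: 16.95
position: [0.5108, 0.1423, 0.1477]
ee_rot: [0.65, 0.76, 0.0, -0.0]
ft_force: [-0.0, 0.1, 0.4]
grip_width: 0.0566
gripper_force: 0.0
```

```bash
python3 -c "
from h import *
c=shot('w12.npz',(215,30,345,150))
im=c['pixels'].astype(float)[30:150,255:303].mean(1)
print([(30+i,int(im[i].mean()),round(float(im[i,0]-im[i,2]))) for i in list(range(10,45))+list(range(70,112))])
"
```

```text
tcp [0.5267 0.0613] 0.14768844606188763 ft [ 0.0477 -0.4326  0.4501] j [ 0.0577  0.0539  1.926  -0.      1.1617 -0.0975]
cam [0.5265 0.128 ] 0.305467548089621
[230.8  45.7 231.1  30.6] [0.4902 0.1973] [0.4902 0.2097] 89.74 0.0124
[231.9 139.3 343.1 139.8] [0.491  0.1252] [0.5742 0.1251] -0.06 0.0831
[343.1  46.  231.9  45.3] [0.5744 0.1976] [0.491  0.1975] 0.07 0.0834
[306.9 119.5 253.1 119.5] [0.5467 0.1397] [0.5071 0.1397] -0.01 0.0397
[250.2  65.6 249.5 120.6] [0.5049 0.1808] [0.5044 0.1389] 89.28 0.0419
[251.9 117.2 306.9 117.2] [0.5061 0.1415] [0.5467 0.1414] -0.07 0.0406
[309.4 113.1 307.8  75.6] [0.5486 0.1445] [0.5474 0.173 ] 92.38 0.0285
[310.5  85.6 310.9 103.1] [0.5494 0.1654] [0.5497 0.1521] 91.28 0.0133
[247.1 121.9 247.3  61.9] [0.5026 0.138 ] [0.5027 0.1838] 89.78 0.0458
[221.6  80.6 223.2  63.1] [0.4835 0.17  ] [0.4846 0.1836] 85.26 0.0137
[221.6 100.6 223.1  83.1] [0.4835 0.1546] [0.4846 0.168 ] 85.15 0.0134
[221.6 123.1 223.2 104.4] [0.4834 0.1376] [0.4847 0.1517] 84.72 0.0142
[221.9  60.6 223.5  44.4] [0.4836 0.1857] [0.4846 0.1987] 85.59 0.013
[222.2 144.4 223.4 1
[... 577 characters left out ...]
 139, 7), (72, 141, 8), (73, 143, 7), (74, 141, 7), (100, 140, 7), (101, 143, 7), (102, 144, 8), (103, 144, 7), (104, 143, 8), (105, 144, 8), (106, 147, 8), (107, 144, 8), (108, 142, 7), (109, 141, 7), (110, 145, 8), (111, 149, 8), (112, 147, 8), (113, 145, 8), (114, 144, 8), (115, 143, 8), (116, 144, 8), (117, 144, 4), (118, 94, -13), (119, 97, 7), (120, 144, 15), (121, 139, 13), (122, 133, 3), (123, 130, -3), (124, 136, 11), (125, 138, 14), (126, 138, 13), (127, 137, 13), (128, 137, 13), (129, 139, 13), (130, 140, 13), (131, 139, 13), (132, 140, 13), (133, 141, 13), (134, 140, 13), (135, 137, 13), (136, 135, 13), (137, 136, 13), (138, 142, 13), (139, 123, 13), (140, 78, 11), (141, 64, 10)]
```

The blank now sits against the far wall, and a strip of cavity floor is visible before the near rim. A second viewpoint will confirm that it's flat.

>>> {"api": "play_rows", "payload": {
  "moves": [0.15,0,0,0,0.35,0,0.05,0,0.5,0,0.1,0,0.5,0,0.1,0,0.5,0,0.1,0]
}}

```text
clock: 17.62
position: [0.4956, 0.2405, 0.1279]
ee_rot: [0.65, 0.76, 0.0, 0.0]
ft_force: [0.2, 0.5, 0.0]
grip_width: 0.0569
gripper_force: 0.0
```

>>> {"api": "play_rows", "payload": {
  "moves": [0,0,0,0,0,0,0,0,0,0,0,0,0,0,0,0,0,0,0,0]
}}

```text
clock: 18.25
position: [0.4954, 0.2409, 0.1277]
ee_rot: [0.65, 0.76, -0.0, -0.0]
ft_force: [0.9, -0.5, 0.1]
grip_width: 0.0564
gripper_force: 0.0
```

```bash
python3 -c "
from h import *
from scipy.optimize import brentq
c=shot('w13.npz',(235,180,330,280))
im=c['pixels'].astype(float)[180:275,255:303].mean(1)
print([(180+i,int(im[i].mean()),round(float(im[i,0]-im[i,2]))) for i in list(range(5,25))+list(range(65,90))])
"
```

```text
tcp [0.5267 0.1612] 0.12763114519125518 ft [-0.1202  0.944   0.1318] j [ 0.2468  0.1291  1.8858 -0.      1.1268  0.0919]
cam [0.5266 0.2277] 0.28546608242688515
[326.8 268.1 327.5 239.4] [0.5619 0.1309] [0.5613 0.1536] 91.36 0.0227
[235.6 272.  328.1 271.7] [0.4936 0.1278] [0.563  0.1279] 0.1 0.0694
[310.6 197.5 249.4 197.4] [0.5483 0.1845] [0.5055 0.1846] -0.1 0.0428
[250.6 193.6 310.6 193.7] [0.5064 0.1873] [0.5483 0.1871] -0.15 0.0418
[248.  211.9 250.2 254.4] [0.5043 0.1742] [0.505  0.1421] 91.25 0.0321
[247.3 254.4 245.3 195.6] [0.5029 0.1421] [0.5027 0.1859] 90.25 0.0437
[308.7 254.4 309.4 231.9] [0.5479 0.1421] [0.548  0.1594] 89.83 0.0173
[310.6 231.9 311.  254.4] [0.5489 0.1594] [0.5496 0.1421] 92.48 0.0173
[311.9 195.6 312.  218.1] [0.5492 0.1858] [0.5496 0.1696] 91.5 0.0162
[310.4 228.1 309.8 199.4] [0.5486 0.1622] [0.5477 0.1831] 92.41 0.021
[(185, 147, 13), (186, 145, 13), (187, 143, 13), (188, 145, 13), (189, 146, 13), (190, 147, 14), (191, 146, 14), (192, 145, 11), (193, 142, -5), (194, 111, -5), (195, 72, -5), (196, 71, -5), (197, 68, -7), (198, 153, -2), (199, 151, 10), (200, 147, 8), (201, 147, 8), (202, 147, 7), (203, 146, 8), (204, 146, 8), (245, 151, 8), (246, 149, 8), (247, 146, 7), (248, 145, 7), (249, 150, 8), (250, 155, 8), (251, 151, 7), (252, 149, 8), (253, 148, 8), (254, 147, 8), (255, 146, 6), (256, 138, -6), (257, 134, 1), (258, 140, 12), (259, 142, 14), (260, 142, 13), (261, 141, 13), (262, 142, 13), (263, 143, 13), (264, 143, 13), (265, 144, 13), (266, 145, 13), (267, 144, 13), (268, 141, 13), (269, 139, 13)]
```

The two views agree on z = 0.063 for both edges (near n = 0.1412, far n = 0.1845), so the blank is flat and seated. Next I'll go in front of the push plate with the fingers closed.

>>> {"api": "play_rows", "payload": {
  "moves": [0,0,-0.1,0,-0.15,0.05,-0.12,0,-0.35,0.12,-0.12,0,-0.55,0.18,-0.12,0,-0.66,0.18,-0.12,0],
  "gripper": -1
}}

```text
clock: 18.92
position: [0.5522, 0.1144, 0.1518]
ee_rot: [0.651, 0.759, 0.0, 0.0]
ft_force: [0.6, -0.8, -0.2]
grip_width: 0.0098
gripper_force: 0.0
```

>>> {"api": "play_rows", "payload": {
  "moves": [0,0,0,0,0,0,0.06,0,0,0,0.14,0,0,0,0.22,0,0,0,0.25,0]
}}

```text
clock: 19.55
position: [0.55, 0.1165, 0.0995]
ee_rot: [0.65, 0.76, -0.001, -0.001]
ft_force: [0.8, 0.2, 0.7]
grip_width: 0.0003
gripper_force: 0.0
```

```bash
python3 -c "
from h import *
from plant import robot
s=robot.sense();print(s['position'][:2]@B,s['position'][2],s['ft_force'],s['grip_width'],s['joints'])
print(plan(s,[*(B@[.5623,.053]),.102],e))"
```

```text
[0.56142755 0.02980065] 0.0994782126325913 [0.80801568 0.228577   0.74346525] 0.0002678778498301915 [ 7.06553872e-03  1.96746071e-01  1.86742545e+00  1.52659318e-05
  1.08070830e+00 -1.48583144e-01]
[array([ 0.116 ,  0.0043, -0.0126]), np.float64(-0.0)]
```

>>> {"api": "play_rows", "payload": {
  "moves": [0.06,0,0,0,0.11,0,0,0,0.15,0,0,0,0.2,0,0,0,0.26,0,0,0]
}}

```text
clock: 20.18
position: [0.5436, 0.1678, 0.1022]
ee_rot: [0.65, 0.76, 0.0, 0.001]
ft_force: [0.5, -4.5, 1.1]
grip_width: 0.0006
gripper_force: 2.1
```

>>> {"api": "play_rows", "payload": {
  "moves": [0.05,0,0,0,0.11,0,0,0,0.17,0,0,0,0.23,0,0,0,0.29,0,0,0]
}}

```text
clock: 20.8
position: [0.5344, 0.2256, 0.1018]
ee_rot: [0.65, 0.76, 0.0, 0.0]
ft_force: [1.7, -3.5, 3.5]
grip_width: 0.0007
gripper_force: 2.1
```

```bash
python3 -c "
from h import *
from plant import robot
s=robot.sense();print(s['position'][:2]@B,s['position'][2],s['ft_force'])"
```

```text
[0.56295275 0.14003041] 0.10180928863807451 [ 1.73818826 -3.50004942  3.48457463]
```

>>> {"api": "play_rows", "payload": {
  "moves": [0.06,0,0,0,0.12,0,0,0,0.18,0,0,0,0.23,0,0,0,0.27,0,0,0]
}}

```text
clock: 21.42
position: [0.5258, 0.2788, 0.1015]
ee_rot: [0.65, 0.76, -0.0, -0.0]
ft_force: [1.2, -3.9, 1.8]
grip_width: 0.0002
gripper_force: 1.9
```

>>> {"api": "play_rows", "payload": {
  "moves": [0.015,0,0,0,0.025,0,0,0,0.035,0,0,0,0.04,0,0,0,0.04,0,0,0]
}}

```text
clock: 22.05
position: [0.5246, 0.284, 0.1013]
ee_rot: [0.65, 0.76, -0.002, 0.001]
ft_force: [0.2, -10.0, 2.9]
grip_width: 0.0007
gripper_force: 4.8
```

```bash
python3 -c "
from h import *
from plant import robot
s=robot.sense();print(s['position'][:2]@B,s['position'][2],s['ft_force'])"
```

```text
[0.562338   0.19923631] 0.10134869530805839 [ 0.203279   -9.97845678  2.88432282]
```

>>> {"api": "play_rows", "payload": {
  "moves": [0.005,0,0,0,0.01,0,0,0,0.01,0,0,0,0.01,0,0,0,0.01,0,0,0]
}}

```text
clock: 22.68
position: [0.5246, 0.2842, 0.1014]
ee_rot: [0.65, 0.76, -0.003, 0.002]
ft_force: [1.2, -15.7, 4.6]
grip_width: 0.0005
gripper_force: 8.1
```

```bash
python3 -c "
from h import *
from plant import robot
s=robot.sense();print(s['position'][:2]@B,s['position'][2],s['ft_force'])"
```

```text
[0.56235355 0.19937267] 0.10138368126424663 [  1.23752564 -15.7485927    4.56799808]
```

>>> {"api": "play_rows", "payload": {
  "moves": [-0.05,0,0,0,-0.15,0,0,0,-0.3,0,-0.05,0,-0.45,0,-0.15,0,-0.6,0,-0.3,0]
}}

```text
clock: 23.3
position: [0.542, 0.168, 0.161]
ee_rot: [0.65, 0.76, -0.001, -0.001]
ft_force: [0.5, 0.3, 0.2]
grip_width: 0.0004
gripper_force: 0.0
```

>>> {"api": "play_rows", "payload": {
  "moves": [0,0,0,0,0,0,0,0,0,0,0,0,0,0,0,0,0,0,0,0]
}}

```text
clock: 23.92
position: [0.5426, 0.1698, 0.1611]
ee_rot: [0.65, 0.76, -0.0, -0.0]
ft_force: [-0.1, -0.7, -0.6]
grip_width: 0.0003
gripper_force: 0.0
```

```bash
python3 -c "
from h import *
c=shot('w14.npz',(150,0,430,235),.095,.05)
t=dict(np.load('top1.npz'))
from plant import camera
t2=camera('top');g=[cv2.cvtColor(x['pixels'],cv2.COLOR_BGR2GRAY) for x in(t,t2)]
# push plate top edge before/after in the top view, at e=.5623, along n, at z=.095
for x,gg,r in((t,g[0],np.arange(.045,.085,.0025)),(t2,g[1],np.arange(.195,.235,.0025))):
    p=proj(x,np.array([[*(B@[.5623,q]),.095] for q in r])).astype(np.float32)
    print([(round(float(q),4),int(v)) for q,v in zip(r,cv2.remap(gg,p[:,0],p[:,1],1).ravel())])
d=cv2.absdiff(t['pixels'],t2['pixels']).max(2)[150:250,310:560]
print('diff rack area',np.argwhere(d>60)[:,::-1].min(0)+[310,150] if (d>60).any() else 0,np.argwhere(d>60)[:,::-1].max(0)+[310,150],(d>60).sum())
"
```

```text
tcp [0.5625 0.0835] 0.16126580771010166 ft [-0.2547  0.0084  0.5491] j [ 0.1038  0.1264  1.8208  0.      1.195  -0.0518]
cam [0.5624 0.1502] 0.3189141486710352
[299.4  41.4 195.6  45.4] [0.5758 0.2167] [0.5034 0.2163] 0.34 0.0725
[194.4  53.8 364.4  53.7] [0.5026 0.21  ] [0.6215 0.2099] -0.01 0.1188
[197.2 230.7 192.4  83.1] [0.5016 0.0821] [0.5015 0.1885] 90.05 0.1064
[365.9  56.9 363.9 195.7] [0.6225 0.2077] [0.6226 0.1082] 90.02 0.0994
[358.1  73.2 200.6  73.4] [0.6167 0.1952] [0.5074 0.1951] 0.04 0.1093
[196.2  75.6 200.9 233.2] [0.5042 0.1937] [0.5044 0.0802] 90.07 0.1135
[358.3 233.2 362.6  75.6] [0.62   0.0802] [0.6199 0.1936] 90.07 0.1134
[200.6  71.7 285.6  68.8] [0.5074 0.1963] [0.5663 0.1965] 0.12 0.0589
[(0.045, 90), (0.0475, 113), (0.05, 115), (0.0525, 118), (0.055, 96), (0.0575, 66), (0.06, 56), (0.0625, 140), (0.065, 162), (0.0675, 166), (0.07, 119), (0.0725, 68), (0.075, 73), (0.0775, 77), (0.08, 75), (0.0825, 76), (0.085, 75)]
[(0.195, 92), (0.1975, 90), (0.2, 86), (0.2025, 65), (0.205, 41), (0.2075, 52), (0.21, 132), (0.2125, 144), (0.215, 139), (0.2175, 139), (0.22, 139), (0.2225, 138), (0.225, 139), (0.2275, 141), (0.23, 141), (0.2325, 107)]
diff rack area [359 205] [380 225] 331
```

```bash
python3 -c "
from h import *
c=dict(np.load('w14.npz'));c['fish']=1
for E in(.515,.5267,.538):
    r=np.arange(.268,.300,.001);p=proj(c,np.array([[*(B@[E,q]),.063] for q in r])).astype(np.float32)
    v=cv2.remap(c['pixels'],p[:,0],p[:,1],1).reshape(-1,3).astype(int);print(p[0],p[-1],[(int(q*1e3+.5),int(x.mean()),int(x[0]-x[2])) for q,x in zip(r,v)])
"
```

```text
[221.40091    -3.0650997] [222.84389 -33.92022] [(268, 0, 0), (269, 0, 0), (270, 0, 0), (271, 0, 0), (272, 0, 0), (273, 0, 0), (274, 0, 0), (275, 0, 0), (276, 0, 0), (277, 0, 0), (278, 0, 0), (279, 0, 0), (280, 0, 0), (281, 0, 0), (282, 0, 0), (283, 0, 0), (284, 0, 0), (285, 0, 0), (286, 0, 0), (287, 0, 0), (288, 0, 0), (289, 0, 0), (290, 0, 0), (291, 0, 0), (292, 0, 0), (293, 0, 0), (294, 0, 0), (295, 0, 0), (296, 0, 0), (297, 0, 0), (298, 0, 0), (299, 0, 0)]
[235.62892    -3.9843812] [236.73018  -34.892986] [(268, 0, 0), (269, 0, 0), (270, 0, 0), (271, 0, 0), (272, 0, 0), (273, 0, 0), (274, 0, 0), (275, 0, 0), (276, 0, 0), (277, 0, 0), (278, 0, 0), (279, 0, 0), (280, 0, 0), (281, 0, 0), (282, 0, 0), (283, 0, 0), (284, 0, 0), (285, 0, 0), (286, 0, 0), (287, 0, 0), (288, 0, 0), (289, 0, 0), (290, 0, 0), (291, 0, 0), (292, 0, 0), (293, 0, 0), (294, 0, 0), (295, 0, 0), (296, 0, 0), (297, 0, 0), (298, 0, 0), (299, 0, 0)]
[249.5205    -4.635549] [250.27713  -35.581337] [(268, 0, 0), (269, 0, 0), (270, 0, 0), (271, 0, 0), (272, 0, 0), (273, 0, 0), (274, 0, 0), (275, 0, 0), (276, 0, 0), (277, 0, 0), (278, 0, 0), (279, 0, 0), (280, 0, 0), (281, 0, 0), (282, 0, 0), (283, 0, 0), (284, 0, 0), (285, 0, 0), (286, 0, 0), (287, 0, 0), (288, 0, 0), (289, 0, 0), (290, 0, 0), (291, 0, 0), (292, 0, 0), (293, 0, 0), (294, 0, 0), (295, 0, 0), (296, 0, 0), (297, 0, 0), (298, 0, 0), (299, 0, 0)]
```

The blank is now outside the camera's view, but it was confined in a cavity and moved gently. The push plate edge is at n = 0.210 and fully home is 0.2105, so I'm handing in.

```bash
python3 -c "
from plant import ticket
print(ticket.close_job())"
```

```text
the job is handed in; nothing more can be done
None
```

The square blank measured flat in the square cavity before I pushed the shuttle home (push plate within about 1 mm of fully home by camera) and handed the job in; the blank was out of view after the push, and no verdict came back.

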